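Switch on the display lights under the yellow guard

TASK

Switch on the shop's display lights at the switch box with the yellow guard: put a finger under the guard's front lip, lift it with the back of the finger, and while the guard rests on the finger push the toggle beneath it over to the right, as seen from the lip side, until it snaps across, then draw the finger out and let the guard drop fully shut. Touch lightly and pinch nothing; leave the box with the red guard, whose switch is already on, and all the pottery, glass and other wares where they are.

Things in the scene. Friction and masses are not known exactly. Their poses are not given: they have to be found in the camera images.
- yellow_box: Grey switch box with the yellow guard, screwed down. 100 mm along its x, 134 mm wide (y), flat top at z 55 mm. Origin: centre of underside. Front is -x; +x points to its rear (hinge), +y to its left seen from the front. On top: 2 side cheeks (inner faces y +-55, x -22 to 36, up to z 93 mm), low front sill (x -28 to -22, to z 63), rear wall (x 30 to 36, to z 89). Conduit bend 45 mm out behind, below z 45.
- yellow_guard (a joint): Angle of the yellow guard, rad: 0 shut (level, on the cheeks), grows as its front rises; stop at 1.75. Flat see-through yellow flap, 4 mm thick, 124 mm wide, 64 mm from hinge to front edge; the front 12 mm are a solid yellow lip. About 60 g; gravity and a weak spring close it from any angle in under 1 s (under 1 N at the lip lifts it), so it stays up only while something is under it.
- yellow_lip (a point): Middle of the front edge of the yellow guard's lip, underside; moves with the guard. Shut: x -34, y 0, z 93 mm of the box. The lip stands 12 mm forward of the cheeks (which start at x -22); below it is an open gap to the sill and box top (z 55 mm), and nothing stands in front.
- yellow_hinge (a point): Middle of the yellow guard's hinge line, which runs along the box's y: x 30, y 0, z 95 mm of the box.
- yellow_toggle (a joint): Angle of the steel toggle under the yellow guard, rad: 0 off (leans 0.32 rad to the box's left, +y), 0.64 on (leans 0.32 rad to its right, -y). Pivot at x -16, y 0, z 55 mm of the box; swings in a plane along the box's y and z. Snap action: about 3 N sideways at its tip moves it, past the middle (0.32) it flips over by itself and stays.
- yellow_toggle_tip (a point): Centre of the 11 mm ball end of the toggle under the yellow guard, 34 mm from its pivot. Off: x -16, y 11, z 87 mm of the box (its top just under the shut guard); on: x -16, y -11, z 87 mm. The bar below the ball is 8 mm thick. To the left of the ball, up to the cheek, 38 mm are free for a finger.
- red_box: Twin of the yellow switch box with a red guard: same size, parts, origin and axes. The two stand side by side, either way round, 260 to 450 mm apart, each turned up to 0.35 rad.
- red_guard (a joint): Angle of the red guard, rad: 0 shut, as it stays.
- red_toggle (a joint): Angle of the toggle under the red guard, rad: 0 off, 0.64 on; it is on and stays on.
- ramekin: Small cream stoneware ramekin, 64 mm across, 45 mm high, standing in front between the two boxes, loose; origin: centre of its underside.
- small_crock: Cream stoneware crock, 96 mm across, 95 mm high, behind the boxes, loose; origin: centre of its underside.
- knife_crock: Cream stoneware crock, 100 mm across, with steel table knives standing in it, 200 mm high in all, on the left, loose; origin: centre of its underside.
- green_jar: Green glass jar with a steel lid, 72 mm across, 120 mm high, on the left, loose; origin: centre of its underside.
- slate: Blank slate sign on a wooden foot, 120 mm wide, 70 mm high, behind the boxes, loose; origin: centre of its underside.
- cake_stand: White ceramic cake stand, 160 mm across, 98 mm high, on the right, loose; origin: centre of its underside.
- wooden_spoon: Wooden spoon, 220 mm long, lying on the right, loose; origin: middle of its length.
Things that resemble listed ones, but are neither listed nor needed, are in the scene too. Leave any pink look-alike of the red_box alone.

How it is judged:
On the way, in this order (a step that is already met when the one before it is completed fails the run):
1. the yellow guard is lifted, the toggle still off (value of joint yellow_guard above 0.2 rad and value of joint yellow_toggle below 0.25 rad), for 0.1 s.
2. the toggle is on while the guard is still held up (value of joint yellow_guard above 0.12 rad and value of joint yellow_toggle above 0.55 rad), for 0.1 s.
3. the guard has dropped shut over the toggle, which is on (value of joint yellow_guard below 0.05 rad and value of joint yellow_toggle above 0.55 rad), for 0.2 s.
At the end, for the whole second after the job is handed in: The yellow guard is shut (below 0.05 rad) over its toggle, which is on (above 0.55 of 0.64 rad); the red guard is shut (below 0.05 rad) and its toggle on (above 0.55 rad); each loose thing is within 25 mm of where it stood (all of step 3 and value of joint red_guard below 0.05 rad and value of joint red_toggle above 0.55 rad and distance of each of ramekin, small_crock, knife_crock, green_jar, slate, cake_stand, wooden_spoon from where it was at the start of the episode below 0.025 m); the robot touches nothing.
It fails at once if the red guard is lifted by more than 0.1 rad or its toggle flipped (value of joint red_guard above 0.1 rad or value of joint red_toggle below 0.4 rad).
It fails at once if the yellow switch box, its guard or toggle is pinched or forced with more than 25 N (contact force between any of the fingers, the arm and yellow_box above 25 N).
It fails at once if the red switch box is pressed with more than 25 N (contact force between any of the fingers, the arm and red_box above 25 N).
It fails at once if pottery, glass, slate or spoon is moved or lifted by more than 25 mm (distance of any of ramekin, small_crock, knife_crock, green_jar, slate, cake_stand, wooden_spoon from where it was at the start of the episode above 0.025 m).
It also fails if it takes over 42 s, if anything falls off the work surface, if the arm or the gripper's body presses on something with over 40 N, if the wrist force passes 120 N, or if a joint passes its speed limit or range.

ROBOT

A 6-joint arm with a two-finger parallel gripper is mounted at the origin on the work surface. World frame = base frame: x ahead of the robot, y to its left, z up, the work surface at z = 0. Lengths are in m, angles in rad, forces in N, time in s.
With the tool pointing down it reaches from about 0.35 to 0.775 m from the base axis. Payload 7.3 kg.
Tool frame: the origin (TCP) lies at the very end of the fingers, on their centre line; the grasp point (between the pads) lies 19 mm behind it; z points along the fingers, y is the line along which they close (so a half turn about z gives the same grasp; the last joint's range is limited). The gripper opens to 92 mm and grips with 3 to 60 N. Pads are 19 mm wide; open, the fingers measure 130 mm over their backs; the gripper's body (75 mm by 190 mm) begins 47 mm behind the grasp point.
Start: joints at [-1.455, 0.342, 1.524, -0, 1.275, -0.146], TCP at [0.136, -0.507, 0.227] pointing down, gripper open.
Joint ranges: [-2.53, 2.53], [-0.77, 2.02], [0.04, 2.7], [-1, 4.14], [0.28, 2.66], [-3.11, 3.11]. Speed limits (rad/s): [2.57, 2.57, 3.14, 3.14, 3.14, 3.14].

INTERFACE

Orientations are given as [roll, pitch, yaw] about the fixed x, y, z axes, in that order (R = Rz(yaw) Ry(pitch) Rx(roll)).
In Python, from cell import robot gives the robot as it stands. The module is installed in compiled form; this text tells all that it offers.
- The arm moves only by the tool arm_command, never from a script. Its argument "moves" is a list of rows, each a list of 3 entries, a list of its own where there are three numbers: the shift along the tool's x, y, z in m, then the turn, a rotation vector about the tool's x, y, z in rad, then the finger opening in m, from 0 to 0.0918. In form: [[[dx, dy, dz], [ax, ay, az], claw], ...]. A call has exactly 5 rows; each row is the pose to reach, as a shift and turn from the pose commanded when the call began, along the tool's axes at that moment; what a row does not reach only later rows make up. A row lasts 1/10 s, in which the tool goes at most 50 mm and 8.59 degrees, less where a joint would pass 70% of its speed; a pose out of reach is approached as far as the arm can. A call with a gripper value outside its range is refused whole. The fingers move at their own pace and stop on an object; "squeeze" is the grip in N (left out, the last holds). Time passes only in rows, so rows that repeat a pose let the fingers close, or fill a call up. It gives the time, the measured TCP pose, the force, the opening and the grip force at its end, in the units of the state.
- robot.observe(): the state, without advancing time (a new reading comes with each control period).
- robot.read_camera(name): name is "scene" or "top"; returns the picture (480x640x3 uint8, red, green, blue); there is no depth.
- robot.camera_model(name): a dict with "fx", "fy", "cx", "cy" (pixels), "k1" (the pictures are not rectified: a ray, as slopes to the right and down, at radius r is drawn at 1 + k1 r^2 times it, then the intrinsics apply), "R" (3x3) and "t" (3): a world point X has camera coordinates R X + t. Camera axes: x right, y down, z forward; pixel columns grow to the right and rows downward; lengths in m; the calibration is good to about 2 mm. A picture is of the moment at which its call begins. camera_model takes no time and is no camera call.
- robot.hand_in(): hands the job in; it is judged then, once.
The state is a dict: "time": time; "qpos": joint angles; "qvel": joint speeds; "joint_efforts": joint torques, N m; "tool_pos": TCP position; "tool_rot": TCP orientation; "contact_force": force on the tool from outside, world axes, zero at the start; "torque": the same for the moment, N m; "opening": finger opening in m; "grip_force": force on a finger pad.
Only numpy, scipy, OpenCV 4.12 (cv2) and the standard library are available. Lean on these libraries where they do the work, as an engineer would, in place of code of your own. Each camera call takes 0.05 s, during which the arm holds its last target. There are 200 camera calls.

## Working session

There is one attempt and no reset: what is moved stays moved. The work goes in short steps, Python scripts to look and compute and a tool call to move; the robot and the scene stay as the last step left them, time stands still between calls to the robot, and variables do not carry over. Pictures are saved under pics/ and viewed, at most 10 in all, crops included, and the job is handed in when it is done.

Besides the shell and the picture viewer there is one more tool, called after "Call:" by a JSON object that holds its "fn" and its "kwargs", one argument or row to a line. arm_command: Moves the arm, as the interface text tells. Its arguments: {"type":"object","properties":{"moves":{"type":"array"},"squeeze":{"type":"number"}},"required":["moves"]}

```bash
mkdir -p pics
python3 - <<'E'
from cell import robot
import cv2
for n in("scene","top"):
    cv2.imwrite(f"pics/{n}0.png",robot.read_camera(n)[:,:,::-1])
    m=robot.camera_model(n);print(n,{k:(v.tolist() if hasattr(v,'tolist') else v) for k,v in m.items()})
print(robot.observe())
E
```

```text
scene {'fx': 535.2641365795963, 'fy': 535.2641365795963, 'cx': 312.43592843790765, 'cy': 245.82693002339826, 'k1': -0.13645503347360666, 'R': [[0.491885431908386, 0.8704484868126869, -0.019187331284048613], [0.5617576573865366, -0.3341287766096202, -0.756826462941769], [-0.6651894889758037, 0.3614932813301817, -0.6533341804231944]], 't': [-0.28860703432619206, -0.28355245033160875, 1.5172122943971371]}
top {'fx': 521.7930788051376, 'fy': 521.7930788051376, 'cx': 326.51669413838454, 'cy': 242.29564681684099, 'k1': -0.07467899352609755, 'R': [[0.013840427502527754, -0.9999009977940516, 0.0025371592396118974], [-0.9773514488250999, -0.01406408758357868, -0.21115479374127386], [0.21116957178065632, 0.000442776355852612, -0.9774493418602688]], 't': [-0.019689423390713334, 0.6212831451855201, 1.166670384982876]}
{'time': 0.1, 'qpos': array([-1.45500040e+00,  3.42645377e-01,  1.52490409e+00, -1.16335034e-05,
        1.27538968e+00, -1.45988309e-01]), 'qvel': array([-0.00021754, -0.00103887, -0.00196669, -0.00059241, -0.00106385,
       -0.00090946]), 'joint_efforts': array([ 3.26931789e-03, -4.31999981e+01, -2.44696480e+01,  7.18645309e-02,
        5.25353872e-02, -6.21376989e-05]), 'tool_pos': array([ 0.13585511, -0.50675269,  0.22612451]), 'tool_rot': array([-3.14025886e+00, -1.84869070e-04,  2.61787509e-01]), 'contact_force': array([-0.58377708,  0.22151224,  0.38376194]), 'torque': array([0.04377389, 0.03049518, 0.05153537]), 'grip_force': 0.0, 'opening': 0.09170191077019099}
```

View pics/scene0.png

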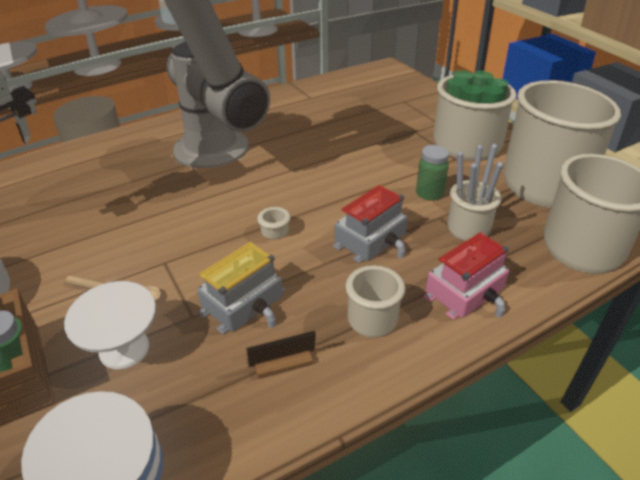

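View pics/top0.png

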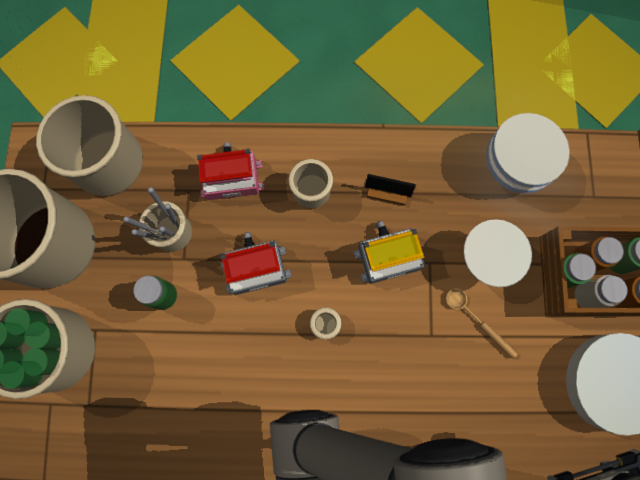

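The yellow box is at about (391,255) in the top picture and (242,280) in the scene picture, with its front facing the robot. The red box is at (253,267) top, the ramekin at (325,323) and the cake stand at (497,253). I'll enlarge the yellow box in both.

Run:
```python
import cv2,numpy as np
a=cv2.imread("pics/top0.png")[215:295,345:440]; b=cv2.imread("pics/scene0.png")[235:335,190:290]
a=cv2.resize(a,None,fx=6,fy=6,interpolation=cv2.INTER_CUBIC);cv2.imwrite("pics/c1.png",a)
b=cv2.resize(b,None,fx=6,fy=6,interpolation=cv2.INTER_CUBIC);cv2.imwrite("pics/c2.png",b)
```

```text
(no output)
```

View pics/c1.png

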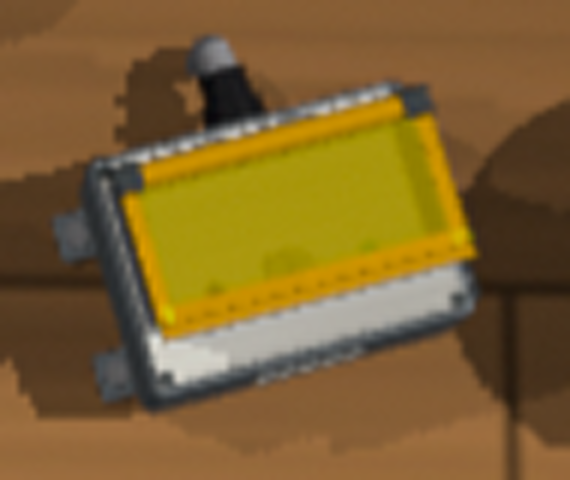

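View pics/c2.png

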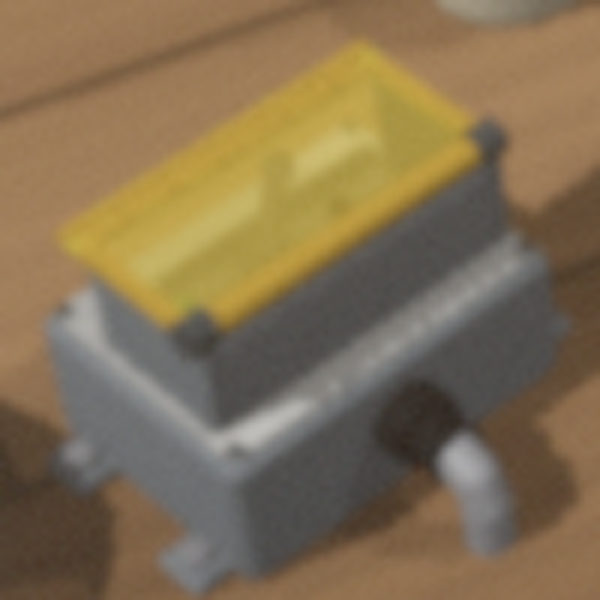

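Crop readings: in the top crop the lip corners are at (165,337) and (475,258). In the scene crop they are at (62,238) on the right and (362,42) on the left, and the box-top rear corners are at about (240,470) and (545,255).

```bash
cat > h.py <<'E'
import numpy as np, cv2
from cell import robot
from scipy.optimize import least_squares
from scipy.spatial.transform import Rotation as Ro
def proj(n,X):
    m=robot.camera_model(n);c=np.atleast_2d(X)@np.array(m["R"]).T+np.array(m["t"])
    s=c[:,:2]/c[:,2:];s=s*(1+m["k1"]*(s**2).sum(1,keepdims=True))
    return s*[m["fx"],m["fy"]]+[m["cx"],m["cy"]]
def onplane(n,px,z):
    return least_squares(lambda p:(proj(n,[[p[0],p[1],z]])[0]-px),[.5,0]).x
def b2w(p,B):
    B=np.atleast_2d(B).astype(float);c,s=np.cos(p[2]),np.sin(p[2])
    return np.c_[p[0]+c*B[:,0]-s*B[:,1],p[1]+s*B[:,0]+c*B[:,1],B[:,2]]
E
cat > fit.py <<'E'
from h import *
o=[("top",(165,337),(-34,62,96)),("top",(475,258),(-34,-62,96)),("scene",(62,238),(-34,-62,96)),("scene",(362,42),(-34,62,96)),
("scene",(240,470),(50,-67,55)),("scene",(545,255),(50,67,55)),("top",(90,162),(50,67,55)),]
off={"top":(345,215),"scene":(190,235)}
W=[1,1,1,1,.3,.3,.3]
def f(p):
    return np.concatenate([w*(proj(n,b2w(p,np.array(B)/1e3))[0]-(np.array(off[n])+(np.array(c)+.5)/6-.5)) for w,(n,c,B) in zip(W,o)])
r=least_squares(f,[.55,-.1,.2]);p=r.x
print(p.round(4),r.fun.reshape(-1,2).round(1).tolist())
print("tip",b2w(p,[-.016,.011,.087]),"lip",b2w(p,[-.034,0,.093]))
for n,px,z in(("ramekin",(325,322),.045),("cake",(497,253),.098),("red",(253,262),.095),("spoon",(457,299),.01),("spoon2",(517,357),.01),("crock",(311,180),.095),("slate",(390,185),.07)):
    w=onplane("top",px,z);c,s=np.cos(p[2]),np.sin(p[2]);d=w-p[:2]
    print(n,w.round(3),"in box",(c*d[0]+s*d[1]).round(3),(-s*d[0]+c*d[1]).round(3))
E
python3 fit.py
```

```text
[ 0.5996 -0.1666  0.2838] [[0.4, 0.3], [0.3, -0.8], [-0.4, -0.9], [0.4, -0.1], [-0.2, 0.1], [0.7, -0.4], [-0.2, -0.3]]
tip [[ 0.58118714 -0.1605395   0.087     ]] lip [[ 0.5669868  -0.17613918  0.093     ]]
ramekin [ 0.436 -0.01 ] in box -0.113 0.196
cake [ 0.595 -0.405] in box -0.071 -0.228
red [0.567 0.157] in box 0.059 0.32
spoon [ 0.497 -0.33 ] in box -0.144 -0.128
spoon2 [ 0.359 -0.471] in box -0.316 -0.225
crock [0.766 0.028] in box 0.214 0.14
slate [ 0.765 -0.163] in box 0.16 -0.042
```

The fit has about 1 px residuals. The box is at (0.600, -0.167) with yaw 0.284.

Plan: point the tool along box +x and tilt it down, partly open. The right finger goes under the lip, and the left one passes outside the box's left cheek. First I'll travel above the front area and learn the kinematics on the way.

Call:
{"fn": "arm_command", "kwargs": {
  "moves": [
    [[0.04,-0.02,-0.005],[0,0,0],0.06],
    [[0.08,-0.045,-0.01],[0,0,0],0.06],
    [[0.12,-0.065,-0.015],[0,0,0],0.06],
    [[0.16,-0.09,-0.02],[0,0,0],0.06],
    [[0.2,-0.11,-0.025],[0,0,0],0.06]
  ]
}}

```text
time: 0.6
tool_pos: [0.3014, -0.3472, 0.2517]
tool_rot: [-3.141, 0.0, 0.261]
contact_force: [0.7, -0.5, 0.4]
opening: 0.061
grip_force: 0.0
```

```bash
cat > k.py <<'E'
from h import *
R0=Ro.from_euler('y',np.pi)*Ro.from_euler('z',np.pi/2)*Ro.from_euler('x',np.pi)
Z=lambda a:Ro.from_euler('z',a)
Y=lambda a:Ro.from_euler('y',a)
def fk(q,L):
    h,d,L1,L2,Lt=L; A=Z(q[0])
    W=A.apply([0,d,h])+(A*Y(q[1])).apply([0,0,L1])+(A*Y(q[1]+q[2])).apply([0,0,L2])
    R=A*Y(q[1]+q[2])*Z(q[3])*Y(q[4])*Z(q[5])
    return W+R.apply([0,0,Lt]),R*R0
E
python3 - <<'E'
from k import *
s=robot.observe();print({k:np.round(s[k],4).tolist() for k in("time","qpos","tool_pos","tool_rot","contact_force")})
q0=[-1.455,.34264537,1.5249,0,1.27539,-.14599];p0=[.13585511,-.50675269,.22612451]
D=[(q0,p0),(s["qpos"],s["tool_pos"])]
r=least_squares(lambda L:np.concatenate([fk(q,L)[0]-p for q,p in D]),[.3,.07,.45,.4,.25]);print(r.x,r.fun)
print(fk(s["qpos"],r.x)[1].as_euler('xyz'))
E
```

```text
{'time': 0.6, 'qpos': [-1.0229, 0.2017, 1.6476, 0.0001, 1.293, 0.2864], 'tool_pos': [0.3014, -0.3472, 0.2517], 'tool_rot': [-3.1409, 0.0001, 0.2615], 'contact_force': [0.7256, -0.5474, 0.4035]}
[0.70422933 0.0763806  0.50244875 0.36745075 0.8438414 ] [-1.38764228e-05 -1.61986490e-05  5.78255520e-05  6.40549464e-06
  1.95559587e-05 -5.78298091e-05]
[-3.14091352e+00  1.30487198e-04  2.61498908e-01]
```

```bash
cat >> k.py <<'E'
P=np.array([.5996,-.1666,.2838])
lo=np.array([-2.53,-.77,.04,-1,.28,-3.11]);hi=np.array([2.53,2.02,2.7,4.14,2.66,3.11])
def Rt(th,s):
    c=np.cos(P[2]);sn=np.sin(P[2]);bx=np.array([c,sn,0]);by=np.array([-sn,c,0])
    z=np.cos(th)*bx-np.sin(th)*np.array([0,0,1]);y=s*by;x=np.cross(y,z)
    return Ro.from_matrix(np.c_[x,y,z])
def ik(p,R,L,q0):
    f=lambda q:np.r_[(fk(q,L)[0]-p)*5,(fk(q,L)[1].inv()*R).as_rotvec()]
    best=None
    for g in(q0,[-.9,.1,2.2,1.5,.8,0],[-.9,.1,2.2,1.5,.8,2],[-.9,.1,2.2,1.5,.8,-2]):
        r=least_squares(f,np.clip(g,lo+.01,hi-.01),bounds=(lo,hi))
        if best is None or r.cost<best.cost-1e-8: best=r
    return best.x,best.cost
E
python3 - <<'E'
from k import *
q=robot.observe()["qpos"];Rc=fk(q,[0]*5)[1]
for h in(.15,.25):
  L=[h,.07638,.50245,.36745,h+.1396]
  for th in(15,30,45):
    for s in(1,-1):
      p=b2w(P,[-.02,.07,.075])[0]
      x,c=ik(p,Rt(np.radians(th),s),L,q)
      print(h,th,s,x.round(2),"%.1e"%c,(Rc.inv()*Rt(np.radians(th),s)).as_rotvec().round(2))
E
```

```text
0.15 15 1 [-0.78  0.75  2.41  2.08  1.32  1.56] 2.5e-30 [ 1.9  -0.02  2.48]
0.15 15 -1 [-0.78  0.75  2.41  2.08  1.32 -1.59] 2.7e-20 [ 0.01  1.31 -0.02]
0.15 30 1 [-0.71  0.56  2.33  2.    0.93  1.83] 3.9e-31 [ 1.56 -0.02  2.7 ]
0.15 30 -1 [-0.71  0.56  2.33  2.    0.93 -1.31] 4.3e-28 [ 0.01  1.05 -0.02]
0.15 45 1 [-0.61  0.45  2.2   1.67  0.59  2.3 ] 1.7e-19 [ 1.19 -0.01  2.88]
0.15 45 -1 [-0.61  0.45  2.2   1.67  0.59 -0.84] 1.2e-25 [ 0.01  0.79 -0.02]
0.25 15 1 [-1.08  1.02  2.54  1.87  1.41  1.16] 2.5e-22 [ 1.9  -0.02  2.48]
0.25 15 -1 [-1.08  1.02  2.54  1.87  1.41 -1.98] 3.6e-30 [ 0.01  1.31 -0.02]
0.25 30 1 [-0.95  0.69  2.51  1.94  1.07  1.51] 1.3e-30 [ 1.56 -0.02  2.7 ]
0.25 30 -1 [-0.95  0.69  2.51  1.94  1.07 -1.63] 2.7e-27 [ 0.01  1.05 -0.02]
0.25 45 1 [-0.77  0.46  2.36  1.75  0.68  2.02] 2.1e-20 [ 1.19 -0.01  2.88]
0.25 45 -1 [-0.77  0.46  2.36  1.75  0.68 -1.12] 1.3e-18 [ 0.01  0.79 -0.02]
```

Call:
{"fn": "arm_command", "kwargs": {
  "moves": [
    [[0.035,-0.03,0.0],[0,0.14,0],0.06],
    [[0.07,-0.06,0.0],[0,0.28,0],0.06],
    [[0.105,-0.09,0.01],[0,0.42,0],0.06],
    [[0.14,-0.12,0.02],[0,0.56,0],0.06],
    [[0.175,-0.15,0.03],[0,0.7,0],0.06]
  ]
}}

```text
time: 1.1
tool_pos: [0.4297, -0.1601, 0.2226]
tool_rot: [3.14, -0.696, 0.263]
contact_force: [1.7, 1.0, -0.1]
opening: 0.06
grip_force: 0.0
```

```bash
cat >> k.py <<'E'
def L_fit():
    q0=[-1.455,.34264537,1.5249,0,1.27539,-.14599];p0=[.13585511,-.50675269,.22612451]
    s=robot.observe()
    return least_squares(lambda L:np.concatenate([fk(q,L)[0]-p for q,p in [(q0,p0),(s["qpos"],s["tool_pos"])]]),[.3,.07,.5,.367,.4]).x
def goto(boxp,th,hop=.06,s=None):
    """shift & turn in current tool axes to bring right finger's centre (opening hop) to boxp"""
    s=robot.observe();R=Ro.from_euler('xyz',s["tool_rot"]);T=Rt(th,-1)
    t=b2w(P,np.array(boxp)+[0,hop/2+.0095,0])[0]
    return R.inv().apply(t-s["tool_pos"]).round(4),(R.inv()*T).as_rotvec().round(3)
def where(hop=.06):
    s=robot.observe();R=Ro.from_euler('xyz',s["tool_rot"])
    w=s["tool_pos"]+R.apply([0,hop/2+.0095,0])-[P[0],P[1],0];c,n=np.cos(P[2]),np.sin(P[2])
    return np.array([c*w[0]+n*w[1],-n*w[0]+c*w[1],w[2]]).round(4)
E
python3 - <<'E'
from k import *
s=robot.observe();print({k:np.round(s[k],4).tolist() for k in("time","qpos","tool_pos","tool_rot","opening")})
L=L_fit();print(L,where())
th=np.radians(30)
print(goto([-.09,.030,.11],th))
for b in([-.09,.1,.11],[-.012,.10,.075],[-.012,.08,.12]):
    x,c=ik(b2w(P,b)[0],Rt(th,-1),L,s["qpos"]);print(x.round(2),c)
E
```

```text
{'time': 1.1, 'qpos': [-0.9848, 0.0531, 2.1492, 0.8833, 0.9035, -0.233], 'tool_pos': [0.4297, -0.1601, 0.2226], 'tool_rot': [3.1399, -0.6956, 0.2626], 'opening': 0.06}
[0.1095774  0.07797284 0.56052193 0.3455439  0.312893  ] [-0.1621  0.0143  0.2226]
(array([-0.0177, -0.0175,  0.1318]), array([ 0.018,  0.352, -0.013]))
[-0.93  0.46  2.62  1.89  1.03 -1.5 ] 2.2359143874674377e-30
[-0.7   0.59  2.51  2.14  1.02 -1.53] 2.4922905705456208e-29
[-0.73  0.47  2.42  1.97  0.93 -1.29] 4.147912569117901e-21
```

Call:
{"fn": "arm_command", "kwargs": {
  "moves": [
    [[-0.003,-0.004,0.028],[0.004,0.08,-0.003],0.06],
    [[-0.007,-0.008,0.056],[0.008,0.16,-0.006],0.06],
    [[-0.01,-0.012,0.084],[0.012,0.24,-0.009],0.06],
    [[-0.013,-0.015,0.11],[0.016,0.32,-0.012],0.06],
    [[-0.0175,-0.0175,0.13],[0.018,0.352,-0.013],0.06]
  ]
}}

```text
time: 1.6
tool_pos: [0.4915, -0.1272, 0.1129]
tool_rot: [-3.141, -1.042, 0.285]
contact_force: [-0.0, 0.3, -0.3]
opening: 0.0599
grip_force: 0.0
```

Run:
```python
from k import *
s=robot.observe();print({k:np.round(s[k],4).tolist() for k in("time","qpos","tool_pos","tool_rot","contact_force")},where())
th=np.radians(30);print(goto([-.055,.032,.073],th))
im=robot.read_camera("scene")[:,:,::-1];t=robot.read_camera("top")[:,:,::-1]
a=cv2.resize(im[190:340,150:310],None,fx=3.5,fy=3.5,interpolation=2)[:525,:400+160];b=cv2.resize(t[200:350,340:410],None,fx=3.5,fy=3.5,interpolation=2)
cv2.imwrite("pics/s1.png",np.hstack([a[:,:555],b]))
```

```text
{'time': 1.6, 'qpos': [-0.9832, 0.5498, 2.386, 1.7494, 0.9926, -1.3356], 'tool_pos': [0.4915, -0.1272, 0.1129], 'tool_rot': [-3.1414, -1.0419, 0.2848], 'contact_force': [-0.0489, 0.282, -0.3194]} [-0.0927  0.0286  0.1129]
(array([-0.0154, -0.0034,  0.0527]), array([-0.001,  0.005,  0.   ]))
```

View pics/s1.png

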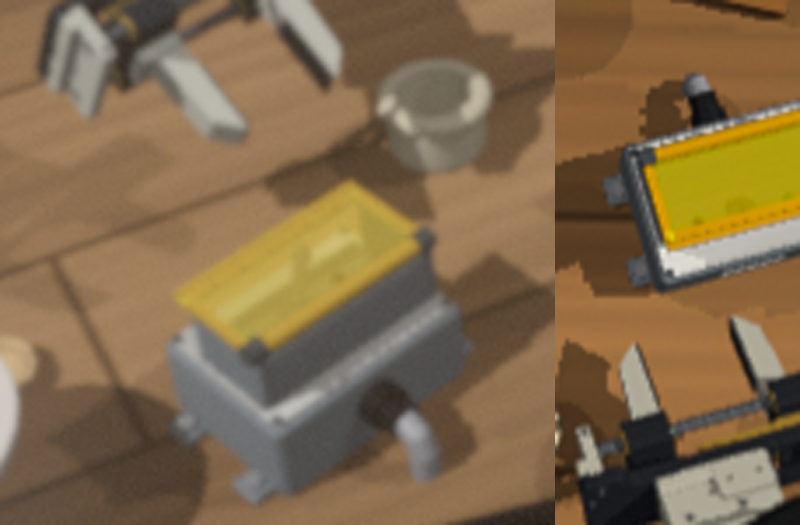

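Run:
```python
from k import *
s=robot.observe();R=Ro.from_euler('xyz',s["tool_rot"])
t=robot.read_camera("top")[:,:,::-1].copy();x0,y0,f=490-0,0,1
x0,y0,f=500,270,8
x0=340+ (600-555)//4;y0=282
x0=352;f=8
im=cv2.resize(t[y0:y0+55,x0:x0+75],None,fx=f,fy=f,interpolation=2)
for v in(.03,.0395,.049):
  for sg in(1,-1):
    for d in(0,-.04):
      u=(proj("top",s["tool_pos"]+R.apply([0.0095,sg*v,d]))[0]-[x0,y0]+.5)*f
      cv2.circle(im,(int(u[0]),int(u[1])),4,(0,0,255) if sg>0 else (255,0,0),-1)
cv2.imwrite("pics/s2.png",im)
```

```text
(no output)
```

View pics/s2.png

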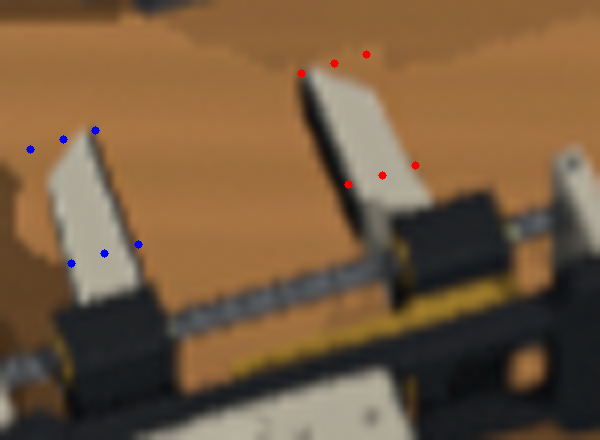

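The fingers are about 17 mm thick, with the tip bevelled on the outer side. The red dots match the right finger to within 1–2 mm. Next I'll drop to just in front of the lip gap.

Call:
{"fn": "arm_command", "kwargs": {
  "moves": [
    [[-0.006,-0.001,0.016],[0,0,0],0.06],
    [[-0.012,-0.002,0.032],[0,0,0],0.06],
    [[-0.017,-0.0035,0.048],[0,0.004,0],0.06],
    [[-0.011,-0.0035,0.059],[0,0.004,0],0.06],
    [[-0.007,-0.0035,0.065],[0,0.004,0],0.06]
  ]
}}

```text
time: 2.25
tool_pos: [0.5417, -0.1084, 0.0777]
tool_rot: [3.141, -1.046, 0.288]
contact_force: [-0.4, 0.5, 0.3]
opening: 0.0596
grip_force: 0.0
```

Run:
```python
from k import *
s=robot.observe();print({k:np.round(s[k],4).tolist() for k in("time","qpos","tool_rot","contact_force")},where())
print(goto([-.026,.032,.074],np.radians(30)))
im=robot.read_camera("scene")[:,:,::-1]
cv2.imwrite("pics/s3.png",cv2.resize(im[200:330,170:310],None,fx=4.5,fy=4.5,interpolation=2))
```

```text
{'time': 2.25, 'qpos': [-0.8219, 0.6714, 2.3202, 1.9468, 0.9853, -1.4096], 'tool_rot': [3.1414, -1.0465, 0.2879], 'contact_force': [-0.4183, 0.5345, 0.3293]} [-0.0391  0.0326  0.0777]
(array([0.0034, 0.0007, 0.0134]), array([-0.003,  0.001,  0.002]))
```

View pics/s3.png

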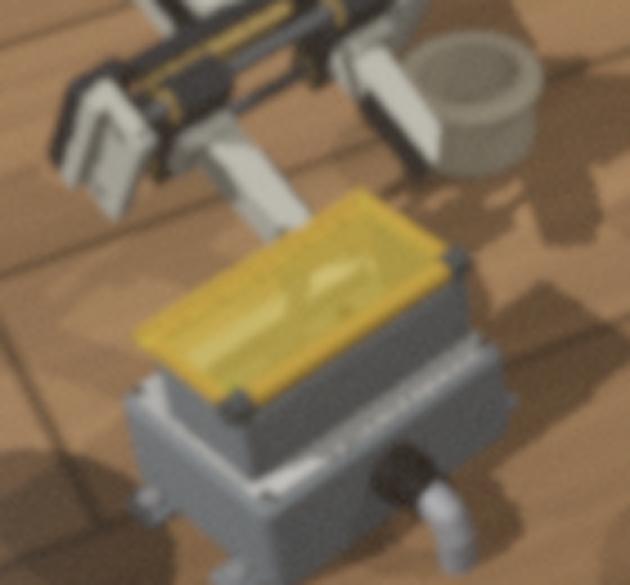

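The right finger's tip is just at the lip, near (300,225), and the left finger is clear of the box. Next I'll slide it under.

Call:
{"fn": "arm_command", "kwargs": {
  "moves": [
    [[0.003,0,0.006],[0,0,0],0.06],
    [[0.007,0,0.012],[0,0,0],0.06],
    [[0.007,0,0.012],[0,0,0],0.06],
    [[0.011,0,0.0095],[0,0,0],0.06],
    [[0.0155,0,0.007],[0,0,0],0.06]
  ]
}}

```text
time: 2.8
tool_pos: [0.5533, -0.1041, 0.0843]
tool_rot: [-3.133, -1.043, 0.279]
contact_force: [-0.5, 0.7, -0.5]
opening: 0.06
grip_force: 0.2
```

Run:
```python
from k import *
s=robot.observe();print(s["contact_force"],where())
```

```text
[-0.50325644  0.71893259 -0.5349607 ] [-0.0268  0.0335  0.0841]
```

Call:
{"fn": "arm_command", "kwargs": {
  "moves": [
    [[0.0035,0,-0.002],[0,0,0],0.06],
    [[0.007,0,-0.004],[0,0,0],0.06],
    [[0.0105,0,-0.006],[0,0,0],0.06],
    [[0.014,0,-0.008],[0,0,0],0.06],
    [[0.014,0,-0.004],[0,0,0],0.06]
  ]
}}

```text
time: 3.3
tool_pos: [0.5572, -0.1035, 0.099]
tool_rot: [-3.137, -1.044, 0.282]
contact_force: [-0.4, 0.7, 0.3]
opening: 0.0601
grip_force: 0.2
```

Run:
```python
from k import *
s=robot.observe();print(s["contact_force"],where(),goto([.003,.032,.081],np.radians(30)))
im=robot.read_camera("scene")[:,:,::-1]
cv2.imwrite("pics/s4.png",cv2.resize(im[200:330,170:310],None,fx=4.5,fy=4.5,interpolation=2))
```

```text
[-0.35984004  0.73212676  0.32424391] [-0.0229  0.0329  0.0989] (array([-0.0025,  0.0011,  0.0315]), array([-0.003,  0.003, -0.001]))
```

View pics/s4.png

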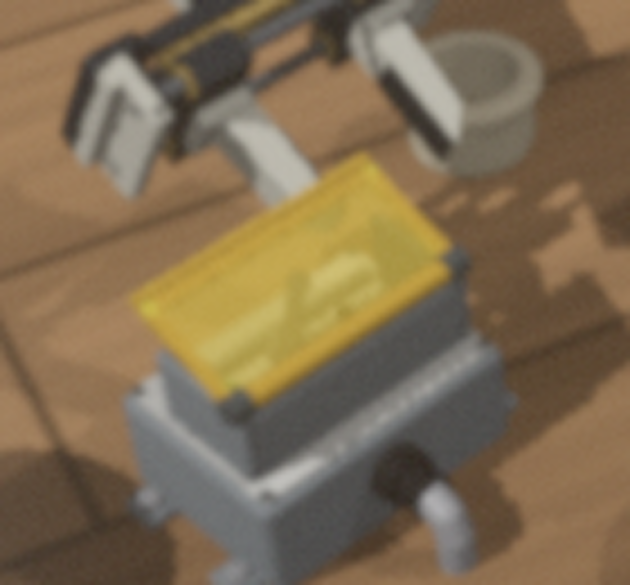

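The guard is up: its right lip corner rose from row 335 to 305 in the crop. Now I'll insert deeper, to the left of the toggle.

Call:
{"fn": "arm_command", "kwargs": {
  "moves": [
    [[0,0,0.008],[0,0,0],0.06],
    [[0,0,0.016],[0,0,0],0.06],
    [[-0.001,0,0.024],[0,0,0],0.06],
    [[-0.002,0,0.031],[0,0,0],0.06],
    [[-0.002,0,0.031],[0,0,0],0.06]
  ]
}}

```text
time: 3.85
tool_pos: [0.5823, -0.0952, 0.0801]
tool_rot: [-3.134, -1.043, 0.281]
contact_force: [0.2, -0.1, -0.6]
opening: 0.0602
grip_force: 0.2
```

Run:
```python
from k import *
s=robot.observe();print(s["contact_force"],where(),s["qpos"].round(2),goto([.003,.004,.081],np.radians(30)))
```

```text
[ 0.22731037 -0.10930856 -0.57526916] [0.0035 0.0339 0.08  ] [-0.71  0.67  2.24  2.01  0.93 -1.32] (array([ 0.0006,  0.0299, -0.0009]), array([-0.006,  0.004, -0.001]))
```

Call:
{"fn": "arm_command", "kwargs": {
  "moves": [
    [[0,0.006,0],[0,0,0],0.06],
    [[0,0.011,0],[0,0,0],0.06],
    [[0,0.015,0],[0,0,0],0.06],
    [[0,0.019,0],[0,0,0],0.06],
    [[0,0.023,0],[0,0,0],0.06]
  ]
}}

```text
time: 4.35
tool_pos: [0.5885, -0.1189, 0.081]
tool_rot: [-3.136, -1.043, 0.281]
contact_force: [-0.2, 0.5, 0.6]
opening: 0.0601
grip_force: 0.2
```

Run:
```python
from k import *
s=robot.observe();print(s["contact_force"],s["opening"],where())
```

```text
[-0.2241191   0.5183942   0.59165555] 0.060108169991720375 [0.0028 0.0094 0.0809]
```

Call:
{"fn": "arm_command", "kwargs": {
  "moves": [
    [[0,0.002,0],[0,0,0],0.06],
    [[0,0.004,0],[0,0,0],0.06],
    [[0,0.005,0],[0,0,0],0.06],
    [[0,0.005,0],[0,0,0],0.06],
    [[0,0.001,0],[0,0,0],0.06]
  ]
}}

```text
time: 4.85
tool_pos: [0.5888, -0.1193, 0.081]
tool_rot: [-3.136, -1.044, 0.281]
contact_force: [0.2, -0.6, -0.3]
opening: 0.0599
grip_force: 0.2
```

Run:
```python
from k import *
s=robot.observe();print(s["contact_force"],where())
for tg in(.0,.32,.64):
    a=.32-tg; print(tg,proj("top",b2w(P,[-.016,.034*np.sin(a),.055+.034*np.cos(a)]))[0],proj("scene",b2w(P,[-.016,.034*np.sin(a),.055+.034*np.cos(a)]))[0])
a=robot.read_camera("scene")[:,:,::-1][225:325,190:290];b=robot.read_camera("top")[:,:,::-1][215:315,350:430]
cv2.imwrite("pics/s5.png",np.hstack([cv2.resize(a,None,fx=4.4,fy=4.4,interpolation=2),cv2.resize(b,None,fx=4.4,fy=4.4,interpolation=2)]))
```

```text
[ 0.17396499 -0.58572072 -0.25211281] [0.0029 0.0089 0.0809]
0.0 [391.1717517  258.32619112] [236.56092647 261.93567403]
0.32 [395.68543889 256.974692  ] [232.10945794 264.0524115 ]
0.64 [399.99516861 255.89892073] [227.82920567 267.53770278]
```

View pics/s5.png

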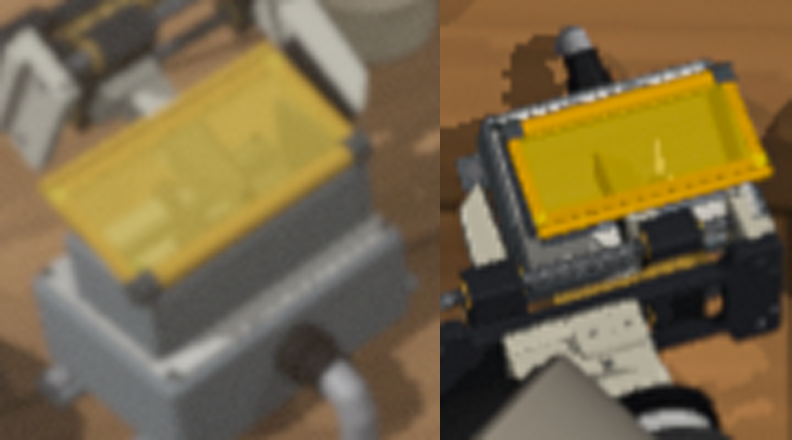

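In the scene crop the ball shows at about (163,193), which is pixel (227,269). That matches the predicted on position (228,268), and the force is near zero. Withdrawing.

Call:
{"fn": "arm_command", "kwargs": {
  "moves": [
    [[0,-0.002,-0.01],[0,0,0],0.06],
    [[0,-0.002,-0.025],[0,0,0],0.06],
    [[0,-0.002,-0.045],[0,0,0],0.06],
    [[0,-0.002,-0.07],[0,0,0],0.06],
    [[0,-0.002,-0.1],[0,0,0],0.06]
  ]
}}

```text
time: 5.45
tool_pos: [0.5041, -0.1411, 0.1317]
tool_rot: [-3.134, -1.044, 0.281]
contact_force: [-0.4, -0.9, -0.0]
opening: 0.0602
grip_force: 0.0
```

Call:
{"fn": "arm_command", "kwargs": {
  "moves": [
    [[0.01,0,-0.01],[0,0,0],0.06],
    [[0.01,0,-0.01],[0,0,0],0.06],
    [[0.01,0,-0.01],[0,0,0],0.06],
    [[0.01,0,-0.01],[0,0,0],0.06],
    [[0.01,0,-0.01],[0,0,0],0.06]
  ]
}}

```text
time: 5.95
tool_pos: [0.5018, -0.1421, 0.1443]
tool_rot: [-3.133, -1.043, 0.28]
contact_force: [-0.4, 0.9, 0.6]
opening: 0.06
grip_force: 0.0
```

Call:
{"fn": "arm_command", "kwargs": {
  "moves": [
    [[0,0,0],[0,0,0],0.06],
    [[0,0,0],[0,0,0],0.06],
    [[0,0,0],[0,0,0],0.06],
    [[0,0,0],[0,0,0],0.06],
    [[0,0,0],[0,0,0],0.06]
  ]
}}

```text
time: 6.45
tool_pos: [0.5018, -0.1426, 0.1449]
tool_rot: [-3.135, -1.044, 0.281]
contact_force: [0.5, -0.1, 0.5]
opening: 0.06
grip_force: 0.0
```

Run:
```python
from k import *
s=robot.observe();print(s["time"],s["contact_force"],where())
a=robot.read_camera("scene")[:,:,::-1][200:345,120:320]
b=robot.read_camera("top")[:,:,::-1][215:295,350:430]
cv2.imwrite("pics/s6.png",np.hstack([cv2.resize(a,(460,334),interpolation=2),cv2.resize(b,(334,334),interpolation=2)]))
```

```text
6.45 [ 0.5427325  -0.05175412  0.46235604] [-0.0871  0.0109  0.1447]
```

View pics/s6.png

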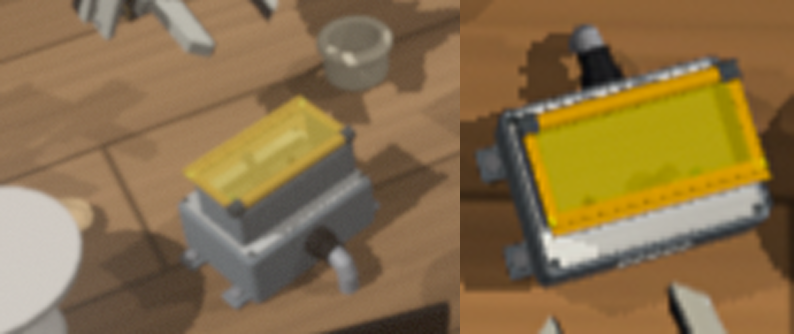

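The guard lies shut and the finger is clear. My picture views are used up, so I'll check the toggle numerically against the first pictures.

Run:
```python
from k import *
for n,x,y,w,h in(("top",384,250,24,12),("scene",220,254,26,24)):
    a=cv2.imread(f"pics/{n}0.png").astype(int)[y:y+h,x:x+w].sum(2)
    b=np.mean([robot.read_camera(n).astype(int)[y:y+h,x:x+w].sum(2) for _ in range(3)],0)
    print(n,"cols",x,"rows",y);print(((b-a)/10).round().astype(int))
```

```text
top cols 384 rows 250
[[ 2  2  2  2  2  2  2  2  2  2  2  2  2  2  2  2  2  2  2  1  1  2  2  2]
 [ 2  2  2  2  2  2  2  2  2  2  1  2  2  2  2  2  2  2  2  2  2  2  2  1]
 [ 2  2  1  2  2  2  2  2  2  2  2  2  2  2  2  1  2  2  2  2  2  2  2  2]
 [ 2  1  2  2  2  2  1  1  2  1  2  2  2  2  2  1  1  2  2  2  2  1  2  2]
 [ 2  2  2  2  2  2  2  2  2  2  2  2  2  2  0 -1 -1  1  1  2  2  2  2  2]
 [ 2  2  2  2  2  2  2  2  2  2  2  2  2  0 -2 -2 -2 -1  1  1  2  2  1  2]
 [ 2  2  2  2  1  2  2  2  2  2  2  1  0 -2 -3 -2 -2 -2 -1  1  2  2  2  2]
 [ 1  2  2  2  2  5  4  2  2  2  1  1  0 -3 -2 -2 -2  0  1  2  2  2  2  2]
 [ 2  2  2  1  3  5  3  2  2  2  1  0  0 -1 -1 -1  0  2  2  2  2  2  2  2]
 [ 2  2  2  2  4  4  2  1  2  2  1  1  1  1  0  0  2  2  2  2  2  2  2  2]
 [ 2  2  2  2  2  4  2  2  2  2  2  2  2  2  2  2  2  2  2  2  2  2  2  2]
 [ 1  2  2  2  2  3  2  2  2  2  2  2  2  2  2  2  2  2  2  2  2  2  2  2]]
scene cols 220 rows 254
[[ 0  0  1  0  0  0  0  0  0  0  0  0  1  1  1  0  1  1  0  0  0  0  0  0
   0  0]
 [ 0  1  1  0  1  0  1  1  0  0  0  1  0  0  1  1  1  0  0  1  1  0  0
[... 1139 characters left out ...]
 2  2  1  1  0  1  1  0  0
   0  0]
 [ 0  1  0  0 -1 -2 -4 -7 -8 -8 -6 -3 -1  1  1  0  0  0  1  0  1  1  0  0
   0  0]
 [ 1  1  1  1  0 -1 -2 -5 -7 -6 -5 -3 -1 -1  0 -1  0  0  0  1  0  0  1  1
   1  0]
 [ 0  0  0  0  0  0 -1 -3 -5 -5 -3 -2  0  0 -1  0  0  0  0  0  0  0  0  0
   0  1]
 [ 0  0  0  1  1  0  0 -1 -2 -1 -1  0  0  0 -1  0  1  0  1  0  0  1  0  0
   0  1]
 [ 1  0  1  0  0  1  0  0  0  0  1  0  0  0 -1  0  0  1  1  0  0  0  0  0
   0  0]
 [ 1  0  1  1  0  0  0  1  0  1  0  1  0  0  0  0  0  1  1  1  1  0  0  1
   0  0]
 [ 0  0  0  1  0  0  0  1  1  1  0  0  0  0  0  0  0  1  0  0  0  1  0  0
   0  1]
 [ 0  1  0  0  1  0  1  0  0  0  0  1  0  0  0  0  0  0  0  0  1  0  0  0
  -1  1]]
```

In the difference image, the ball has left (236,264) and now sits at (228,269), which is the on position. The guard's edges haven't changed, so it is fully shut.

```bash
python3 -c "
from cell import robot
print(robot.hand_in())"
```

```text
the job is handed in; nothing more can be done
None
```

The display lights should be on: the yellow box's toggle is across to the right with the guard dropped shut over it, the finger is clear, and the job is handed in; the red box and wares were not approached (no final position check, no verdict returned).

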